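# Hold the feed-track stop down and slide the mushroom tray onto the scale

### The arm

A 6-joint arm with a two-finger parallel gripper is mounted at the origin on the work surface. World frame = base frame: x ahead of the robot, y to its left, z up, the work surface at z = 0. Lengths are in mm, angles in rad, forces in N, time in s.
With the tool pointing down it reaches from about 250 to 775 mm from the base axis. Payload 4 kg.
Tool frame: the origin (TCP) lies midway between the tips of the shut fingers; the grasp point (between the pads) lies 19 mm behind it; x points along the fingers, y is the direction in which the jaws open and shut, and the axes are right-handed (so a half turn about x gives the same grasp; the last joint's range is limited). The gripper opens to 85 mm and grips with 20 to 120 N. Pads are 22 mm wide; open, the fingers measure 114 mm over their backs; the gripper's body (76 mm by 85 mm) begins 54 mm behind the grasp point. The pads swing forward as they close: fully open they stand 13 mm farther back than shut.
Start: joints at [-1.217, 0.087, 1.371, -0, 1.684, -0.103], TCP at [242.593, -493.626, 231.341] pointing down, gripper open.
Joint ranges: [-3.1, 3.1], [-0.76, 2.03], [0.27, 2.55], [-1.08, 4.22], [0.17, 2.65], [-2.57, 2.57]. Speed limits (rad/s): [2.79, 2.79, 3.14, 3.14, 3.14, 3.14].

### API

Orientations are given as a unit quaternion [w, x, y, z].
In Python, from plant import env gives the robot as it stands.
- The arm moves only by the tool drive_tool, never from a script. Its argument "rows" is text: rows parted by semicolons, each of 4 numbers parted by spaces: the shift along the tool's x, y, z scaled (see below), then the turn about the tool's x scaled (see below). In form: tx ty tz twist; .... A call has 1 to 12 rows; each row shifts and turns the pose as measured when the row begins, along the tool's axes as they then stand; what a row does not reach is not made up. The controller multiplies each number of a shift by 300 mm and each number of a turn by 0.1 rad. A row lasts 1/8 s, in which the tool goes at most 62.5 mm and 10.7 degrees, less where a joint would pass 70% of its speed; a pose out of reach is approached as far as the arm can. A call with a number of a shift or a turn outside -1 to 1 is refused whole. A call with a gripper value outside its range is refused whole. "jaw" is the opening, from 0 (shut) to 1 (fully open), set as the call begins (left out, the last holds). The fingers move at their own pace and stop on an object; the grip force is fixed at half the most. Time passes only in rows, so rows that do not move let the fingers close. It gives the time, the measured TCP pose, the force and the opening at its end, in the units of the state.
- env.get_state(): the state, without advancing time (a new reading comes with each control period).
- env.capture(name): name is "scene" or "top"; returns a dict with "image" (384x512x3 uint8, red, green, blue), "intrinsics" (3x3 intrinsics, pixels), "rvec" (rotation vector, rad) and "tvec" (3), from world to camera coordinates, as OpenCV has them. Camera axes: x right, y down, z forward; pixel columns grow to the right and rows downward; lengths in mm; the calibration is good to about 2 mm. A picture is of the moment at which its call begins. There is no depth.
- env.hand_in(): hands the job in, once; it reports no verdict.
The state is a dict: "time_s": time; "qpos": joint angles; "joint_velocities": joint speeds; "joint_efforts": joint torques, N m; "tool_pos": TCP position; "orientation": TCP orientation; "force": force on the tool from outside, world axes, zero at the start; "torque": the same for the moment, N m; "grip_width": finger opening in mm.
Only numpy, scipy, OpenCV 4.12 (cv2) and the standard library are available. Lean on these libraries where they do the work, as an engineer would, in place of code of your own. Each camera call takes 0.05 s, during which the arm holds its last target.

### The job

A tray of mushrooms waits on the feed track behind the spring stop. With a fingertip behind the tray press the stop's long release bar down and, keeping it down, push the tray along the track past the stop, then push it on until it stands squarely in the middle of the scale's pan, off the track, with the stop sprung up again behind it. Only push the tray, never grip, lift or tip it, and leave everything else on the bench where it is.

Things in the scene. Friction and masses are not known exactly. Their poses are not given: they have to be found in the camera images.
- track: Fixed feed track: two aluminium profiles with white slide strips, tops 78 mm above the bench, a 104 mm gap between them; steel side guides rise 18 mm higher, 156 mm apart inside. Origin at bench level on the centre line, under the stop blade. Its -y axis points along it to the scale: it runs from y = +312 mm (trays put on) to y = -12 mm (scale end). The tray slides on the strips.
- stop_bar (a joint): Spring stop: one part, a bar lying along the gap with a blade at its scale end, moving straight down on spring plungers. Value in m: 0 up, 0.018 fully down. From 0.014 the blade is clear under the tray. The spring pushes up 1.5 N at rest, 3 N fully down. It jumps up when let go, unless the tray stands over the blade and keeps it down.
- stop_top (a point): Middle of the top edge of the upright steel stop blade (36 mm wide across the track, 10 mm thick, at track y = 0). Up, it is 90 mm above the bench, 12 mm above the strip tops, and blocks the tray. It goes down with the bar.
- bar_tail (a point): Middle of the top of the release bar at the end far from the scale, track y = +295 mm. The bar is steel with ribbed black rubber tread, 36 mm wide, and runs level from here along the centre line to the blade. Its top is 75 mm above the bench when up (3 mm under the strip tops). It can be pressed anywhere along its length.
- tray: Shallow open black plastic tray packed with mushrooms, 150 mm (x) by 160 mm along the track (y), 40 mm high, upright walls, about 0.9 kg. Origin at the centre of its underside; axes nearly those of the track. It starts on the strips, front wall (-y) 20 to 55 mm short of track y = 0; behind its rear wall (+y) the bar lies uncovered.
- scale: Low grey bench scale just beyond the track's scale end, display panel on its -x side. Origin at bench level under the pan's centre; axes nearly those of the track. Flat steel pan, no rim, 190 mm (x) by 200 mm (y), top 76 mm above the bench (2 mm below the strips). Gap between track and pan about 10 mm.
- pan (a point): Centre of the top of the scale's pan.
- mushroom_a: Bystander: loose mushroom standing on its stem, brown cap 52 mm across, 49 mm high. Origin at the centre of its underside.
- mushroom_b: Bystander: loose mushroom standing on its stem, brown cap 45 mm across, 43 mm high. Origin at the centre of its underside.
- knife: Bystander: trimming knife lying flat, wooden handle and short blade, 190 mm long. Origin at the centre of its underside where handle and blade meet.
- punnet: Bystander: empty open pale plastic punnet 105 x 145 x 50 mm. Origin at the centre of its underside.
- weight: Bystander: brass check weight with a knob, 42 mm across, 62 mm high. Origin at the centre of its underside.
- label_roll: Bystander: roll of blank paper labels lying flat, 72 mm across, 40 mm high. Origin at the centre of its underside.
- spray_jar: Bystander: white plastic bottle, 60 mm across, 150 mm high. Origin at the centre of its underside.

How it is judged (in metres and radians):
On the way, in this order (a step that is already met when the one before it is completed fails the run):
1. the release bar is held down by the fingers while the tray still waits behind the stop (value of joint stop_bar above 0.012 m and contact force between the fingers and track above 0.5 N and y of tray in the frame of track above 0.083 m), for 0.2 s.
2. the tray's front wall moves over the stop while the fingers still hold the bar down (value of joint stop_bar above 0.01 m and contact force between the fingers and track above 0.3 N and y of tray in the frame of track below 0.081 m).
3. the tray's front part has passed over the stop, the stop down under it (value of joint stop_bar above 0.009 m and y of tray in the frame of track below 0.055 m).
At the end, for the whole second after the job is handed in: The tray stands at rest on the scale's pan, its centre within 22 mm of the pan's centre and square to it within 0.15 rad, carried by the scale alone and not touching the track or the stop; the stop has sprung back up (joint below 3 mm) (horizontal distance between tray and pan below 0.022 m and angle between the y axis of tray and the y axis of scale, either way round below 0.15 rad and contact force between tray and scale above 4 N and contact force between tray and track below 0.2 N and angle between tray's own z axis and vertical below 0.04 rad and linear speed of tray below 0.01 m/s and value of joint stop_bar below 0.003 m).
It fails at once if the tray is lifted more than 12 mm or tipped (height (world z) of tray above 0.09 m or angle between tray's own z axis and vertical above 0.12 rad).
It fails at once if the tray falls off the track or scale (height (world z) of tray below 0.06 m).
It fails at once if a bystander is moved more than 20 mm (distance of any of mushroom_a, mushroom_b, knife, punnet, weight, label_roll, spray_jar from where it was at the start of the episode above 0.02 m).
It also fails if it takes over 48 s, if anything falls off the work surface, if the arm or the gripper's body presses on something with over 40 N, if the wrist force passes 120 N, or if a joint passes its speed limit or range.

## Working session

There is one attempt and no reset: what is moved stays moved. The work goes in short steps, Python scripts to look and compute and a tool call to move; the robot and the scene stay as the last step left them, time stands still between calls to the robot, and variables do not carry over. Pictures are saved under pics/ and viewed, and the job is handed in when it is done.

Besides the shell and the picture viewer there is one more tool, called after "Request:" by a JSON object that holds its "fn" and its "kwargs", one argument or row to a line. drive_tool: Moves the arm, as the interface text tells. Its arguments: {"type":"object","properties":{"rows":{"type":"string"},"jaw":{"type":"number"}},"required":["rows"]}

```bash
ls; mkdir -p pics; python3 - <<'E'
from plant import env
import cv2
print(env.get_state())
for n in("scene","top"):
    c=env.capture(n); cv2.imwrite(f"pics/{n}0.png",c["image"][:,:,::-1]); print(n,c["intrinsics"],c["rvec"],c["tvec"])
E
```

```text
pics
{'time_s': 0.0, 'qpos': array([-1.21709540e+00,  8.79973622e-02,  1.37232710e+00,  1.47038845e-05,
        1.68360993e+00, -1.03145636e-01]), 'joint_velocities': array([ 5.40303372e-04,  9.84767258e-05, -1.46099024e-03,  2.93679433e-03,
        1.19840216e-03, -1.70662687e-03]), 'joint_efforts': array([ 7.32046556e-05, -3.51857293e+01, -3.13274574e+01, -2.75274688e-04,
        1.09333379e-02, -1.67053347e-06]), 'tool_pos': array([ 242.41191646, -493.11493674,  230.07903576]), 'orientation': array([-0.15929707, -0.6886405 , -0.16094124,  0.68883715]), 'force': array([-0.02233302, -0.2919688 , -1.48454401]), 'torque': array([-0.00625855,  0.01127925,  0.00922887]), 'grip_width': 85.26132209263939}
scene [[371.46939792   0.         256.81951525]
 [  0.         371.46939792 192.70397089]
 [  0.           0.           1.        ]] [ 1.19501628  2.46679549 -0.81978739] [ 280.78966832 -361.99997385 1115.19083025]
top [[452.58730056   0.         264.82249156]
 [  0.         452.58730056 187.75450751]
 [  0.           0.           1.        ]] [ 2.15447734 -2.20256767  0.10471246] [ 103.62281659  552.02808091 1109.7156927 ]
```

View pics/scene0.png

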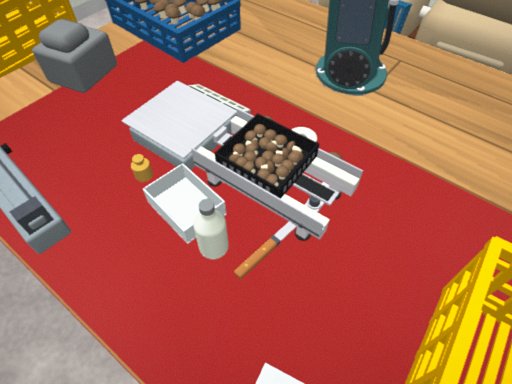

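View pics/top0.png

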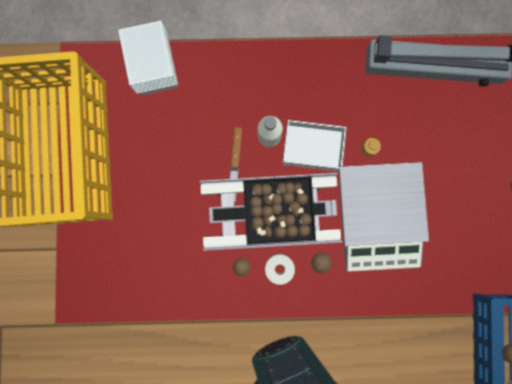

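```bash
cat > h.py <<'E'
import numpy as np, cv2
from plant import env
def cap(n):
    c=env.capture(n); c["R"]=cv2.Rodrigues(np.array(c["rvec"],float))[0]; c["t"]=np.array(c["tvec"],float).ravel(); c["K"]=np.array(c["intrinsics"]); return c
def proj(c,p):
    return cv2.projectPoints(np.array(p,float).reshape(-1,3),c["rvec"],c["t"],c["K"],None)[0].reshape(-1,2)
def ray_z(c,uv,z):
    d=c["R"].T@np.linalg.solve(c["K"],[uv[0],uv[1],1.]); o=-c["R"].T@c["t"]
    return o+d*(z-o[2])/d[2]
def tri(c1,u1,c2,u2):
    P=[c["K"]@np.c_[c["R"],c["t"]] for c in(c1,c2)]
    X=cv2.triangulatePoints(P[0],P[1],np.array(u1,float).reshape(2,1),np.array(u2,float).reshape(2,1)).ravel()
    return X[:3]/X[3]
def crop(c,x0,y0,w,h,s,name):
    im=cv2.resize(c["image"][y0:y0+h,x0:x0+w,::-1],None,fx=s,fy=s,interpolation=cv2.INTER_CUBIC)
    for k in range(0,w,20): cv2.putText(im,str(x0+k),(k*s,10),0,.35,(0,255,255),1); cv2.line(im,(k*s,12),(k*s,18),(0,255,255),1)
    for k in range(0,h,20): cv2.putText(im,str(y0+k),(0,k*s+4),0,.35,(0,255,255),1)
    cv2.imwrite("pics/"+name,im)
E
python3 - <<'E'
from h import *
for n in("scene","top"):
    c=cap(n); print(n,-c["R"].T@c["t"], proj(c,[[0,0,0],[300,0,0],[500,0,0],[300,-300,0],[242,-493,230]]))
    if n=="top": crop(c,190,160,250,120,3,"topc.png")
    else: crop(c,110,70,265,180,3,"scenec.png")
E
```

```text
scene [928.68493801 370.55614309 673.62440389] [[350.35038566  72.12199632]
 [293.14330785 126.30542712]
 [244.72713512 172.16259104]
 [208.65929295  81.990697  ]
 [161.83852168 -28.03224477]]
top [ 452.81887881   99.88809011 1154.08796948] [[307.08410067 412.89406408]
 [303.42087391 288.62497568]
 [301.07325413 208.98574272]
 [422.54413922 285.83469893]
 [560.74580095 327.51055843]]
```

View pics/topc.png

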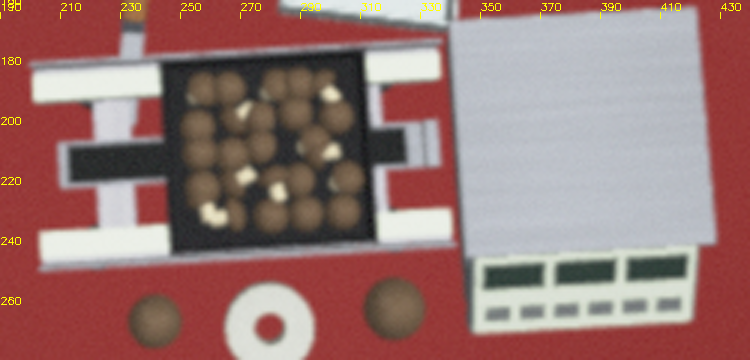

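View pics/scenec.png

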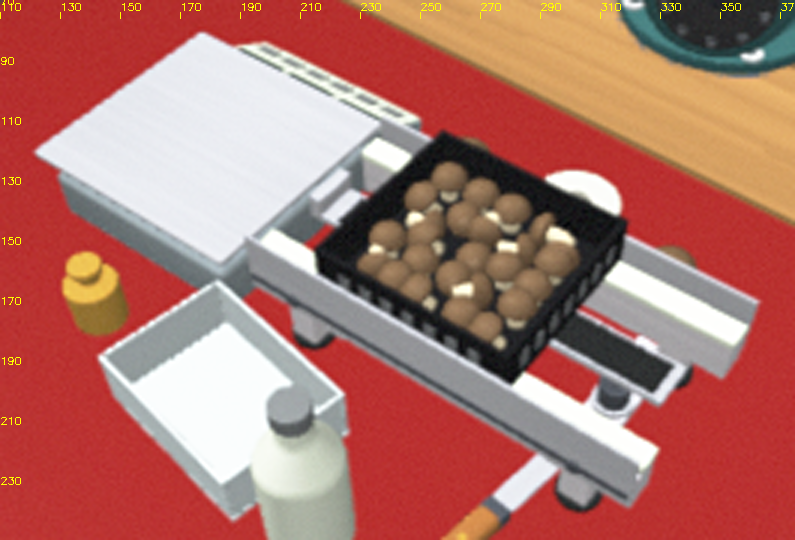

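```bash
python3 - <<'E'
from h import *
s=cap("scene");t=cap("top")
crop(s,205,100,85,75,9,"s1.png"); crop(s,255,130,112,80,7,"s2.png"); crop(t,190,165,85,90,8,"t1.png"); crop(t,295,160,60,95,8,"t2.png")
T=lambda p:(190+(p[0]-1)/3,160+(p[1]-1)/3)
S=lambda p:(110+(p[0]-1)/3,70+(p[1]-1)/3)
for n,a,b in [("tail+x",(58,143),(659,402)),("tail-x",(62,188),(690,365)),("pan+x+y",(448,22),(222,265)),("pan+x-y",(697,8),(36,152)),("pan-x-y",(716,242),(202,32)),("pan-x+y",(465,257),(382,126)),
 ("g+x+y",(32,66),(658,450)),("g+x-y",(441,41),(248,237)),("g-x+y",(40,269),(758,300)),("tray-x-y",(376,240),(444,131)),("tray-x+y",(170,255),(626,222)),("tray+x-y",(363,50),(318,255))]:
    print(n,tri(t,T(a),s,S(b)).round(1))
E
```

```text
tail+x [506.2 224.8  75.3]
tail-x [469.7 223.4  77.2]
pan+x+y [596.8 -88.8  72.1]
pan+x-y [ 603.3 -289.3   72.5]
pan-x-y [ 416.1 -293.6   75.3]
pan-x+y [408.9 -95.5  71.6]
g+x+y [562.7 244.9 107.3]
g+x-y [578.4 -78.4  93.2]
g-x+y [407.9 237.7  97.7]
tray-x-y [425.  -19.9 118.4]
tray-x+y [417.3 136.1 115.5]
tray+x-y [570.9 -15.2 110.5]
```

View pics/s1.png

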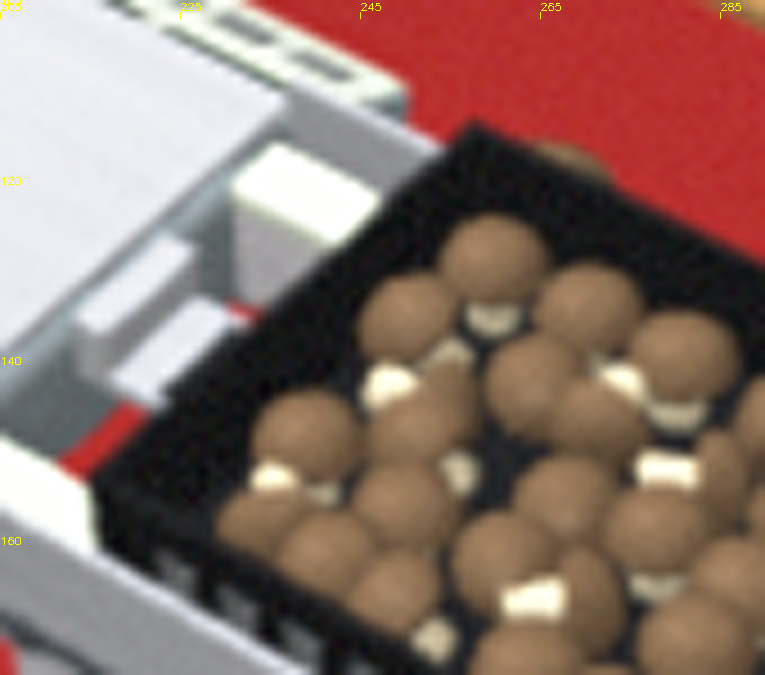

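View pics/s2.png

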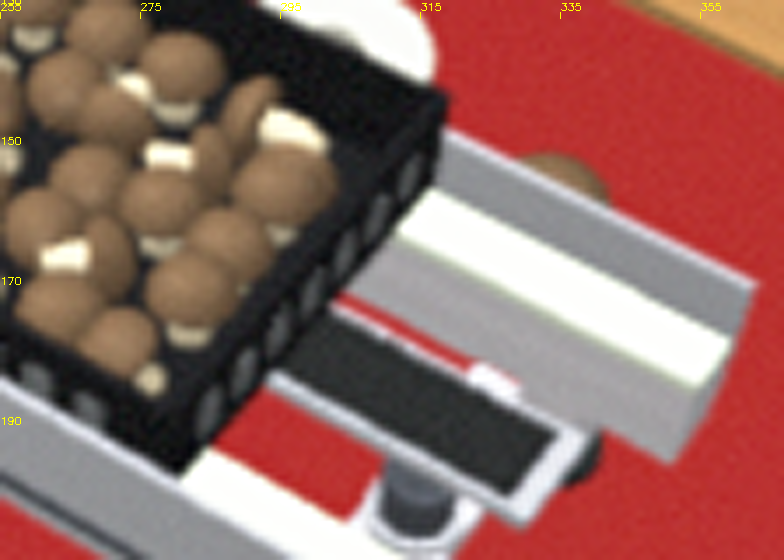

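View pics/t1.png

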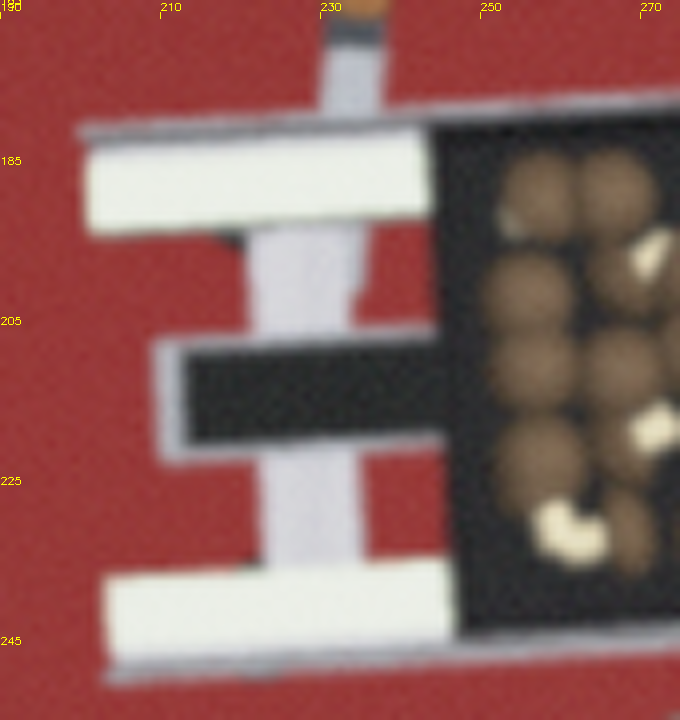

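View pics/t2.png

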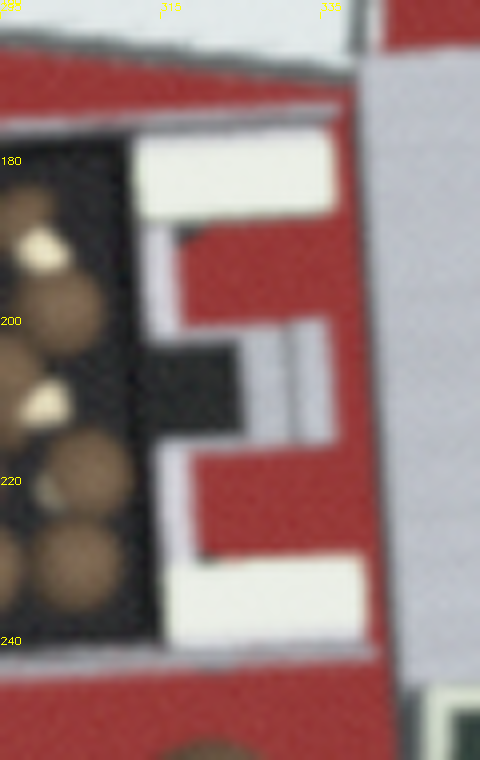

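```bash
cat > fit.py <<'E'
from h import *
from scipy.optimize import least_squares
s=cap("scene");t=cap("top")
f=lambda x0,y0,k:(lambda a,b:(x0+(a+.5)/k-.5,y0+(b+.5)/k-.5))
T1=f(190,165,8);T2=f(295,160,8);S1=f(205,100,9);S2=f(255,130,7);TC=f(190,160,3);SC=f(110,70,3)
def fit(obs,z0,name,g=(490,0,0)):
    def pr(p):
        cs,sn=np.cos(p[2]),np.sin(p[2]); r=[]
        for c,uv,L in obs:
            X=[p[0]+cs*L[0]-sn*L[1],p[1]+sn*L[0]+cs*L[1],L[2]]
            r.append(proj(c,X)[0]-uv)
        return np.array(r)
    o=least_squares(lambda p:pr(p).ravel(),g,x_scale=[1,1,.01],loss="soft_l1")
    print(name,o.x.round(3)); print(pr(o.x).round(1).tolist())
    return o.x
track=fit([(t,T1(90,236),(52,312,78)),(t,T1(104,576),(-52,312,78)),(t,T2(337,213),(52,-12,78)),(t,T2(367,557),(-52,-12,78)),
 (t,T1(152,340),(18,295,75)),(t,T1(160,465),(-18,295,75)),
 (s,S2(695,385),(-52,312,78)),(s,S2(518,525),(18,295,75)),(s,S2(598,438),(-18,295,75)),(s,S1(232,187),(-52,-12,78)),
 ],0,"track")
pan=fit([(t,TC(448,22),(95,100,76)),(t,TC(697,8),(95,-100,76)),(t,TC(716,242),(-95,-100,76)),(t,TC(465,257),(-95,100,76)),
 (s,SC(222,265),(95,100,76)),(s,SC(36,152),(95,-100,76)),(s,SC(202,32),(-95,-100,76)),(s,SC(382,126),(-95,100,76))],0,"pan",(500,-190,0))
tray=fit([(t,TC(160,62),(75,80,118)),(t,TC(363,50),(75,-80,118)),(t,TC(376,240),(-75,-80,118)),(t,TC(170,255),(-75,80,118)),
 (s,S1(475,122),(-75,-80,118)),(s,S1(100,500),(75,-80,118)),(s,S2(442,97),(-75,80,118)),],0,"tray",(490,60,0))
R=lambda a:np.array([[np.cos(a),-np.sin(a)],[np.sin(a),np.cos(a)]])
print("tray in track",R(-track[2])@(tray[:2]-track[:2]),tray[2]-track[2])
print("pan in track",R(-track[2])@(pan[:2]-track[:2]),pan[2]-track[2])
E
python3 fit.py
```

```text
track [ 4.98452e+02 -6.99160e+01  3.50000e-02]
[[0.4, -0.9], [0.6, 0.5], [0.0, -0.6], [-0.6, 0.0], [0.6, 0.0], [0.3, -0.5], [1.0, 0.1], [1.8, -0.5], [-0.8, 0.2], [0.4, -0.2]]
pan [ 5.06987e+02 -1.90585e+02  3.30000e-02]
[[-0.1, -1.2], [-0.3, -1.0], [0.2, 0.2], [-0.1, -0.0], [0.1, -0.4], [-0.5, -0.3], [0.4, -0.4], [1.0, -1.1]]
tray [4.95163e+02 6.16710e+01 5.00000e-02]
[[-1.5, -0.8], [0.1, -1.8], [1.1, 0.1], [-0.3, 0.3], [0.1, -0.2], [-0.9, -1.9], [2.5, -0.4]]
tray in track [  1.25898603 131.62240247] 0.015779628618090964
pan in track [   4.36169309 -120.89160131] -0.0015988310490945637
```

```bash
cat >> fit.py <<'E'
print("---")
for a,b in [((545,195),(120,340)),((528,300),(190,290)),((533,370),(228,245)),((540,435),(285,185))]:
    print(tri(t,T1(*a),s,S2(*b)).round(1))
from scipy.spatial.transform import Rotation as Ro
st=env.get_state(); q=st["orientation"]; M=Ro.from_quat([q[1],q[2],q[3],q[0]]).as_matrix(); print(M.round(3)); 
# bystander/obstacle rough: spray jar top, punnet
u=np.array([-np.sin(track[2]),np.cos(track[2])])
for y in (228,223,131,-41+11): print(y, (track[:2]+u*y).round(1))
E
python3 fit.py | sed -n '/---/,$p'
```

```text
---
[544.7 108.6 103.6]
[514.9 113.4 101.1]
[494.5 112.3 101.7]
[474.1 112.8 111.1]
[[-0.     0.441 -0.897]
 [ 0.    -0.897 -0.441]
 [-1.    -0.     0.   ]]
228 [490.6 157.9]
223 [490.7 153. ]
131 [493.9  61. ]
-30 [499.5 -99.9]
```

Request:
{"fn": "drive_tool", "kwargs": {
  "rows": "0 0 0 -1; 0 0 0 -1; 0 0 0 -1; 0 0 0 -1; 0 0 0 -1; 0 0 0 -1; 0 0 0 -1; 0 0 0 -1; 0 0 0 -1; 0 0 0 -1; 0 0 0 -1; 0 0 0 -0.5",
  "jaw": 0
}}

```text
time_s: 2.0
tool_pos: [242.6, -493.7, 231.9]
orientation: [0.519, 0.481, 0.518, -0.481]
force: [0.6, 0.4, -0.8]
grip_width: 0.3
```

```bash
cat > go.py <<'E'
import sys,numpy as np
from plant import env
from scipy.spatial.transform import Rotation as Ro
TR=np.array([498.45,-69.9]);A=0.035
ex=np.array([np.cos(A),np.sin(A)]);ey=np.array([-np.sin(A),np.cos(A)])
st=env.get_state();q=st["orientation"];M=Ro.from_quat([q[1],q[2],q[3],q[0]]).as_matrix();p=st["tool_pos"]
d=p[:2]-TR
print("t",st["time_s"],"track xyz",d@ex,d@ey,p[2],"F",st["force"].round(2),"yaw err",np.arctan2(M[1,1],M[0,1])-A, "toolaxes",M.round(3).tolist(),"q",st["qpos"].round(2))
if len(sys.argv)>3:
    x,y,z=map(float,sys.argv[1:4]); w=np.r_[TR+ex*x+ey*y,z]-p
    print("units",(M.T@w/300).round(3))
E
python3 go.py 1.3 235 231
```

```text
t 2.0 track xyz -270.50672270502116 -414.58049508764566 231.90157936036124 F [ 0.62  0.37 -0.78] yaw err 0.039859580343633114 toolaxes [[0.0, 0.997, 0.075], [-0.001, 0.075, -0.997], [-1.0, 0.0, 0.001]] q [-1.22  0.09  1.37  0.    1.68 -1.29]
units [ 1.000e-03  9.920e-01 -2.127e+00]
```

Request:
{"fn": "drive_tool", "kwargs": {
  "rows": "0 0 0 0.4; 0 0.083 -0.17 0; 0 0.083 -0.17 0; 0 0.083 -0.17 0; 0 0.083 -0.17 0; 0 0.083 -0.17 0; 0 0.083 -0.17 0; 0 0.083 -0.17 0; 0 0.083 -0.17 0; 0 0.083 -0.17 0; 0 0.083 -0.17 0; 0 0.083 -0.17 0"
}}

```text
time_s: 3.5
tool_pos: [505.8, 89.3, 233.3]
orientation: [0.51, 0.495, 0.502, -0.492]
force: [0.7, -0.5, 0.5]
grip_width: 0.0
```

```bash
python3 go.py 1.3 240 231
```

```text
t 3.5 track xyz 12.880325354378957 158.80072233443977 233.32936749648198 F [ 0.65 -0.49  0.54] yaw err -0.010271306583093543 toolaxes [[0.01, 1.0, 0.025], [-0.004, 0.025, -1.0], [-1.0, 0.01, 0.005]] q [ 0.07 -0.    1.46 -0.01  1.67  0.04]
units [ 0.006 -0.041 -0.27 ]
```

Request:
{"fn": "drive_tool", "kwargs": {
  "rows": "0 -0.02 -0.12 0; 0 -0.02 -0.11 0; 0 0 0 0; 0 0 0 0"
}}

```text
time_s: 4.0
tool_pos: [492.4, 163.6, 232.1]
orientation: [0.511, 0.493, 0.504, -0.491]
force: [0.3, 0.3, -0.0]
grip_width: 0.0
```

```bash
python3 go.py 1.3 240 120
```

```text
t 4.0 track xyz 2.1340560948039027 233.6124890717672 232.12541408090252 F [ 0.3   0.28 -0.02] yaw err -0.0036617613960375772 toolaxes [[0.01, 0.999, 0.031], [-0.004, 0.031, -0.999], [-1.0, 0.009, 0.005]] q [ 0.22  0.01  1.45 -0.01  1.67  0.18]
units [ 0.374 -0.006 -0.023]
```

Request:
{"fn": "drive_tool", "kwargs": {
  "rows": "0.12 0 -0.01 0; 0.12 0 0 0; 0.12 0 0 0; 0.07 0 0 0; 0 0 0 0; 0 0 0 0"
}}

```text
time_s: 4.75
tool_pos: [497.1, 159.0, 102.7]
orientation: [0.511, 0.497, 0.5, -0.492]
force: [0.1, -0.8, 0.1]
grip_width: -0.3
```

```bash
python3 go.py 1.3 230 80; python3 - <<'E'
from h import *
s=cap("scene");t=cap("top")
crop(s,240,90,130,110,6,"s3.png"); crop(t,180,160,130,100,6,"t3.png")
E
```

```text
t 4.75 track xyz 6.706818835504603 228.82030938040634 102.71338148916904 F [ 0.12 -0.79  0.15] yaw err -0.014236246855926688 toolaxes [[0.016, 1.0, 0.021], [-0.006, 0.021, -1.0], [-1.0, 0.016, 0.006]] q [ 0.21  0.08  1.64 -0.01  1.41  0.19]
units [ 0.075 -0.019 -0.004]
```

View pics/s3.png

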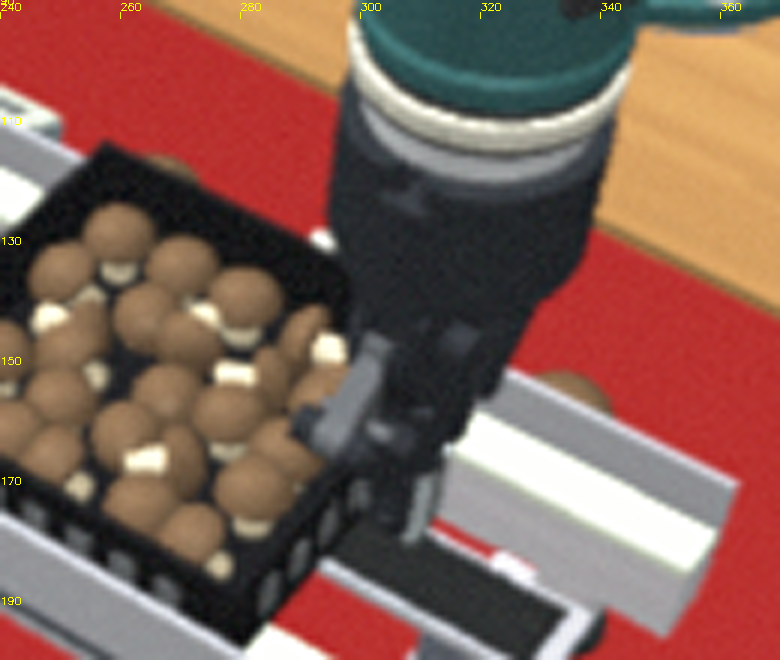

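View pics/t3.png

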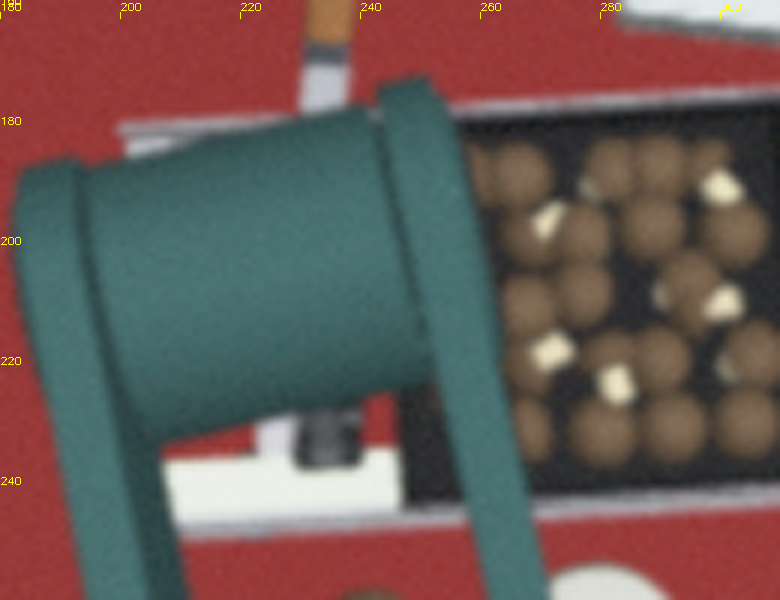

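Request:
{"fn": "drive_tool", "kwargs": {
  "rows": "0.04 -0.015 -0.005 0; 0.035 -0.006 0 0; 0 0 0 0"
}}

```text
time_s: 5.22
tool_pos: [491.7, 161.0, 80.6]
orientation: [0.512, 0.498, 0.499, -0.491]
force: [0.0, 0.2, 0.1]
grip_width: 0.0
```

```bash
python3 go.py 1.3 230 60
```

```text
t 5.225 track xyz 1.3205563584948188 230.95567050006343 80.59616284638486 F [0.03 0.18 0.1 ] yaw err -0.013521565469644527 toolaxes [[0.02, 1.0, 0.021], [-0.005, 0.021, -1.0], [-1.0, 0.02, 0.005]] q [ 0.21  0.08  1.68 -0.01  1.36  0.19]
units [ 0.069 -0.001  0.003]
```

Request:
{"fn": "drive_tool", "kwargs": {
  "rows": "0.03 0 0 0; 0.03 0 0 0; 0.01 0 0 0; 0 0 0 0"
}}

```text
time_s: 5.72
tool_pos: [492.9, 161.2, 59.5]
orientation: [0.512, 0.499, 0.499, -0.49]
force: [-1.2, -0.3, 2.5]
grip_width: -0.5
```

```bash
python3 go.py 1.3 230 60
```

```text
t 5.725 track xyz 2.542005818087466 231.1946370521061 59.476245861519864 F [-1.18 -0.33  2.5 ] yaw err -0.013193947654168564 toolaxes [[0.022, 1.0, 0.022], [-0.004, 0.022, -1.0], [-1.0, 0.022, 0.005]] q [ 0.21  0.1   1.7  -0.01  1.31  0.19]
units [-0.002 -0.004  0.004]
```

Request:
{"fn": "drive_tool", "kwargs": {
  "rows": "0 0 0 -0.1; 0 0 0 0; 0 0 0.02 0; 0 0 0.02 0; 0 0 0.02 0"
}}

```text
time_s: 6.35
tool_pos: [494.3, 146.4, 60.8]
orientation: [0.513, 0.499, 0.503, -0.484]
force: [-1.2, 6.8, 0.7]
grip_width: 0.0
```

```bash
python3 go.py 1.3 180 59.5; python3 - <<'E'
from h import *
s=cap("scene")
crop(s,200,90,170,120,4,"s4.png")
E
```

```text
t 6.35 track xyz 3.3895556676853915 216.27605130937863 60.80434134778389 F [-1.2   6.75  0.69] yaw err -0.0016506950462963146 toolaxes [[0.024, 0.999, 0.033], [0.004, 0.033, -0.999], [-1.0, 0.024, -0.004]] q [0.18 0.09 1.71 0.   1.31 0.14]
units [ 0.004 -0.007  0.121]
```

View pics/s4.png

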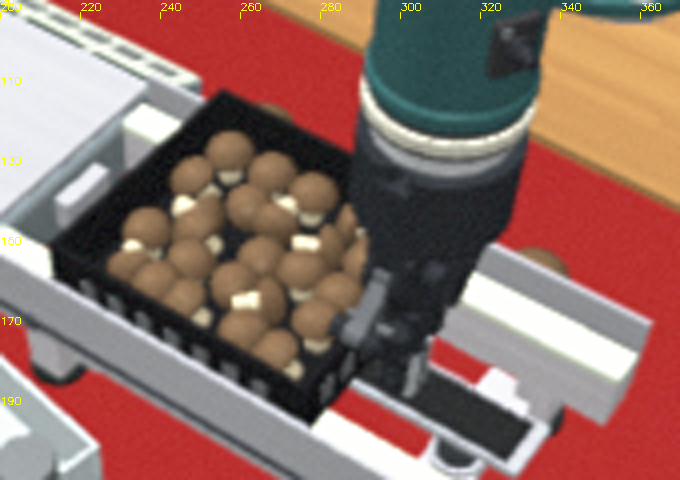

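Request:
{"fn": "drive_tool", "kwargs": {
  "rows": "0.008 -0.005 0.02 0; 0.005 0 0.03 0; 0.003 0 0.03 0; 0.002 0 0 0"
}}

```text
time_s: 6.9
tool_pos: [496.2, 127.9, 59.1]
orientation: [0.512, 0.504, 0.505, -0.478]
force: [-1.2, -0.9, 2.7]
grip_width: 0.1
```

```bash
python3 go.py 1.3 180 59.5
```

```text
t 6.9 track xyz 4.688775643235501 197.75003672373762 59.13917455093464 F [-1.17 -0.93  2.72] yaw err -0.0017462633301729355 toolaxes [[0.032, 0.999, 0.034], [0.02, 0.033, -0.999], [-0.999, 0.033, -0.019]] q [0.13 0.08 1.73 0.02 1.3  0.09]
units [-0.003 -0.011  0.059]
```

Request:
{"fn": "drive_tool", "kwargs": {
  "rows": "0.002 -0.01 0.05 0; 0.003 -0.005 0.05 0; 0.003 0 0.03 0; 0.002 0 0 0"
}}

```text
time_s: 7.4
tool_pos: [495.8, 93.9, 58.5]
orientation: [0.511, 0.51, 0.506, -0.472]
force: [-0.5, -1.2, 3.7]
grip_width: 0.0
```

```bash
python3 go.py 1.3 135 59.5; python3 - <<'E'
from h import *
s=cap("scene")
crop(s,180,90,170,120,4,"s5.png")
E
```

```text
t 7.4 track xyz 3.0724007101629804 163.84114048586284 58.49686655155721 F [-0.5  -1.19  3.74] yaw err -0.0006685959170635164 toolaxes [[0.041, 0.999, 0.036], [0.034, 0.034, -0.999], [-0.999, 0.042, -0.032]] q [0.05 0.06 1.76 0.03 1.29 0.01]
units [-0.007 -0.006  0.096]
```

View pics/s5.png

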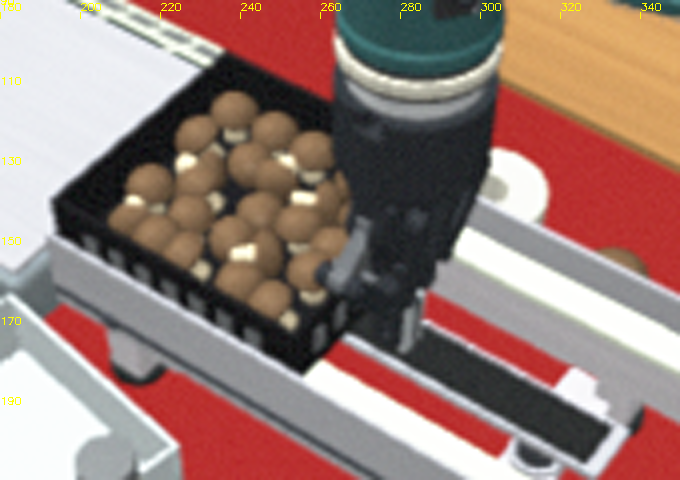

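```bash
cat > w.py <<'E'
from h import *
import sys
def tr(P): 
    TR=np.array([498.45,-69.9]);A=0.035;d=P[:2]-TR
    return (d@[np.cos(A),np.sin(A)]).round(1),(d@[-np.sin(A),np.cos(A)]).round(1)
E
python3 - <<'E'
from w import *
s=cap("scene")
for p in [(235.2,102.2),(192.7,140.2)]: print(tr(ray_z(s,p,118)))
E
```

```text
(np.float64(-71.7), np.float64(-12.1))
(np.float64(76.6), np.float64(-8.3))
```

Request:
{"fn": "drive_tool", "kwargs": {
  "rows": "-0.001 -0.006 0.05 0; 0 -0.003 0.05 0; 0.001 0 0.02 0; 0 0 0 0"
}}

```text
time_s: 8.0
tool_pos: [495.5, 63.9, 58.6]
orientation: [0.509, 0.513, 0.509, -0.467]
force: [-0.7, -0.9, 3.3]
grip_width: 0.4
```

```bash
python3 go.py 1.3 135 59.5; python3 - <<'E'
from h import *
s=cap("scene")
crop(s,150,80,170,130,4,"s6.png")
E
```

```text
t 8.0 track xyz 1.7150797981580808 133.7728329243554 58.58789737708772 F [-0.7  -0.93  3.3 ] yaw err 0.0013519251071716573 toolaxes [[0.044, 0.998, 0.038], [0.048, 0.036, -0.998], [-0.998, 0.046, -0.046]] q [-0.02  0.04  1.77  0.05  1.28 -0.07]
units [-0.003 -0.001 -0.004]
```

View pics/s6.png

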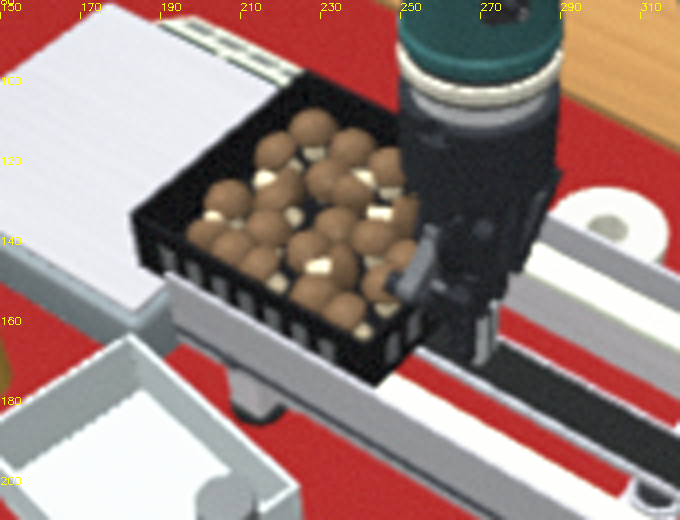

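```bash
python3 - <<'E'
from w import *
s=cap("scene")
for p in [(226,97.8),(182.7,133.4)]: print(tr(ray_z(s,p,118)))
E
```

```text
(np.float64(-71.3), np.float64(-38.8))
(np.float64(74.1), np.float64(-38.9))
```

Request:
{"fn": "drive_tool", "kwargs": {
  "rows": "0 0 -0.04 0; -0.02 0 -0.03 0; -0.06 0 0 0; -0.06 0 0 0; 0 0 0 0"
}}

```text
time_s: 8.72
tool_pos: [490.4, 84.7, 99.6]
orientation: [0.508, 0.51, 0.511, -0.47]
force: [-0.1, -0.0, -0.9]
grip_width: 0.3
```

```bash
python3 go.py 1.3 125 101; python3 - <<'E'
from h import *
s=cap("scene")
crop(s,150,80,170,130,4,"s7.png")
E
```

```text
t 8.725 track xyz -2.6615375095532934 154.7619501697557 99.58296688548785 F [-0.13 -0.05 -0.92] yaw err 0.0031684074701908566 toolaxes [[0.037, 0.999, 0.04], [0.044, 0.038, -0.998], [-0.998, 0.039, -0.043]] q [ 0.03  0.    1.72  0.04  1.38 -0.02]
units [-0.008  0.013  0.099]
```

View pics/s7.png

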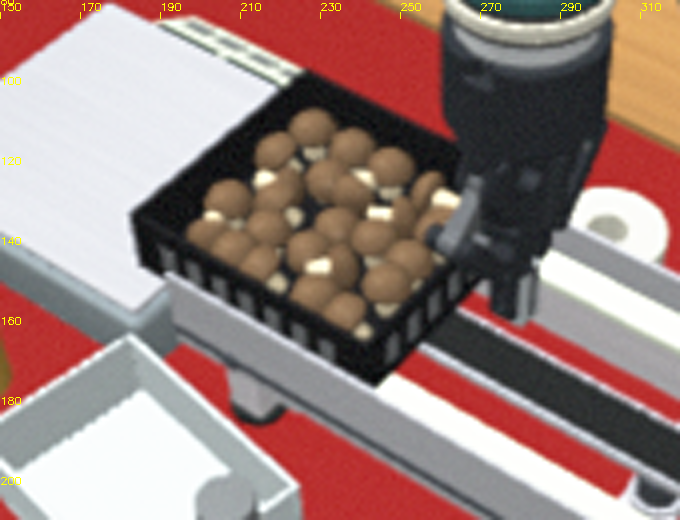

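Request:
{"fn": "drive_tool", "kwargs": {
  "rows": "-0.004 0.013 0.04 0; -0.002 0 0.04 0; -0.002 0 0.04 0; -0.003 0 0.04 0; -0.003 0 0.04 0; -0.003 0 0.04 0; 0 0 0 0"
}}

```text
time_s: 9.65
tool_pos: [494.5, 15.7, 97.2]
orientation: [0.5, 0.514, 0.518, -0.467]
force: [-1.0, -0.1, 0.9]
grip_width: -0.1
```

```bash
python3 go.py 1.3 30 101; python3 - <<'E'
from h import *
s=cap("scene")
crop(s,120,70,180,130,4,"s8.png")
E
```

```text
t 9.65 track xyz -0.992774321130676 85.73519441301077 97.23121409985173 F [-1.03 -0.15  0.9 ] yaw err 0.002235733680452802 toolaxes [[0.028, 0.999, 0.039], [0.065, 0.037, -0.997], [-0.997, 0.031, -0.064]] q [-0.13  0.01  1.72  0.07  1.39 -0.18]
units [-0.024  0.008  0.185]
```

View pics/s8.png

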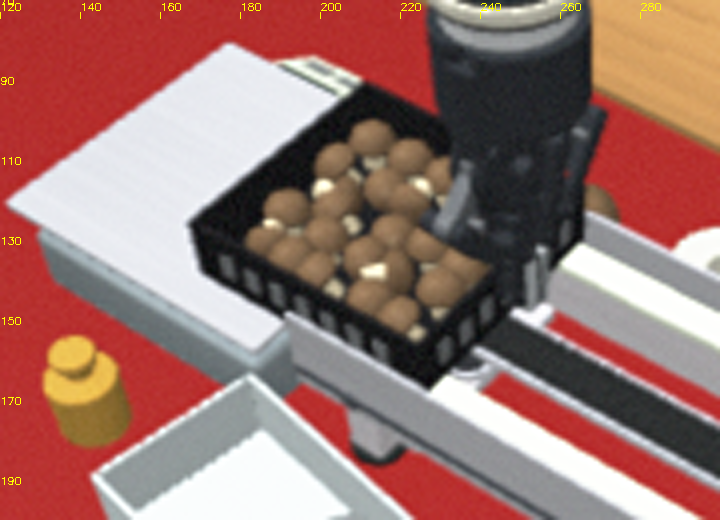

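Request:
{"fn": "drive_tool", "kwargs": {
  "rows": "-0.01 0.005 0.05 0; -0.01 0.003 0.06 0; -0.006 0 0.06 0; -0.005 0 0.06 0; -0.004 0 0.04 0; 0 0 0 0"
}}

```text
time_s: 10.45
tool_pos: [497.5, -66.5, 99.7]
orientation: [0.497, 0.514, 0.522, -0.466]
force: [0.7, 0.7, 0.3]
grip_width: 0.1
```

```bash
python3 go.py 1.3 -27 101; python3 - <<'E'
from h import *
s=cap("scene")
crop(s,100,70,180,130,4,"s9.png")
E
```

```text
t 10.45 track xyz -0.7834879213320698 3.383144124065534 99.69003086579337 F [0.73 0.66 0.27] yaw err 0.0029178319463596877 toolaxes [[0.022, 0.999, 0.04], [0.073, 0.038, -0.997], [-0.997, 0.024, -0.072]] q [-0.3   0.04  1.69  0.08  1.41 -0.35]
units [-0.012  0.007  0.101]
```

View pics/s9.png

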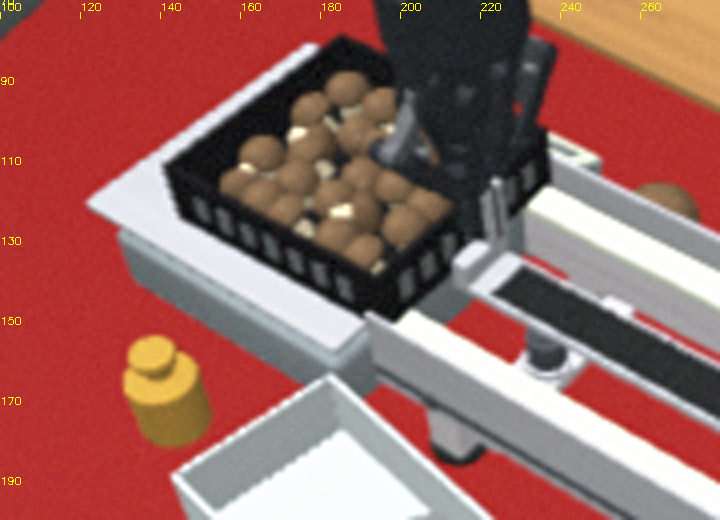

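```bash
python3 - <<'E'
from w import *
s=cap("scene");t=cap("top")
crop(t,270,150,170,130,4,"t9.png")
for p in [(185.9,78.9),(140.9,111.7)]: print(tr(ray_z(s,p,117)))
E
```

```text
(np.float64(-69.5), np.float64(-162.7))
(np.float64(78.3), np.float64(-162.2))
```

View pics/t9.png

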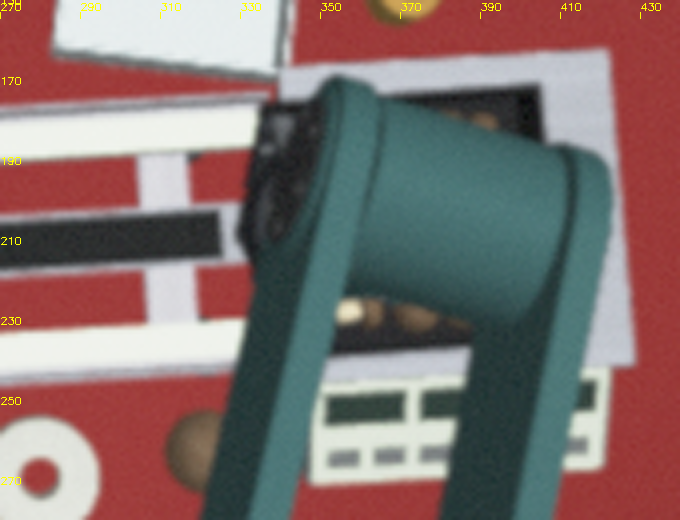

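Request:
{"fn": "drive_tool", "kwargs": {
  "rows": "-0.004 0.01 0.03 0; -0.004 0.006 0.04 0; -0.003 0 0.03 0; 0 0 0 0"
}}

```text
time_s: 11.1
tool_pos: [503.4, -93.1, 100.5]
orientation: [0.496, 0.514, 0.525, -0.463]
force: [0.6, -0.8, 0.5]
grip_width: -0.3
```

```bash
python3 go.py 4 -35 101; python3 - <<'E'
from h import *
s=cap("scene");t=cap("top")
crop(s,90,65,160,120,5,"s10.png")
E
```

```text
t 11.1 track xyz 4.106096513988625 -23.391922966914105 100.45210329288611 F [ 0.59 -0.8   0.53] yaw err 0.00775967061965669 toolaxes [[0.02, 0.999, 0.044], [0.08, 0.043, -0.996], [-0.997, 0.023, -0.079]] q [-0.35  0.07  1.66  0.08  1.43 -0.4 ]
units [-0.005 -0.001  0.038]
```

View pics/s10.png

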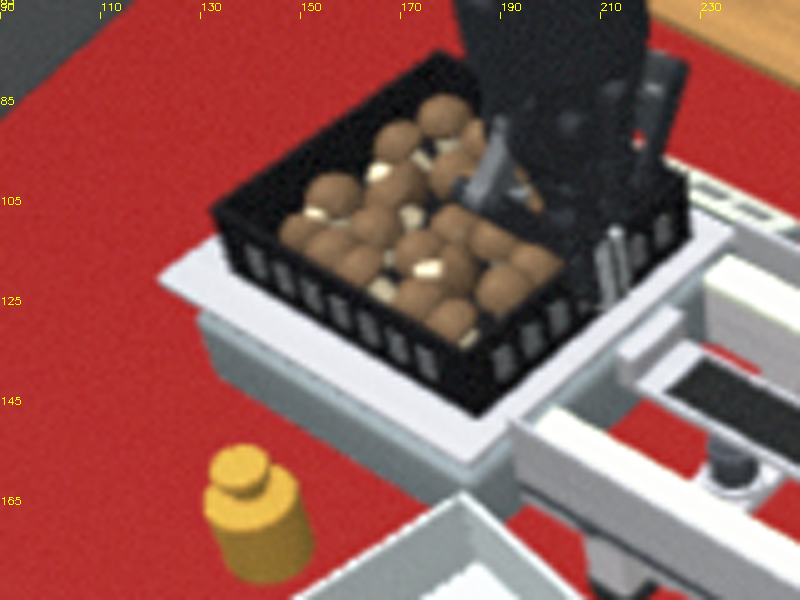

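```bash
python3 - <<'E'
from w import *
s=cap("scene")
for p,z in [((177.7,74.7),116),((132,106.7),116),((185.6,147.8),76),((136.6,119),76),((182.6,157.6),76),((121.6,120),76)]: print(tr(ray_z(s,p,z)))
E
```

```text
(np.float64(-70.8), np.float64(-191.4))
(np.float64(77.8), np.float64(-192.0))
(np.float64(75.5), np.float64(-37.8))
(np.float64(75.1), np.float64(-194.5))
(np.float64(100.9), np.float64(-23.1))
(np.float64(98.5), np.float64(-220.2))
```

Request:
{"fn": "drive_tool", "kwargs": {
  "rows": "-0.002 0 0.02 0; -0.002 0 0.008 0; 0 0 0 0"
}}

```text
time_s: 11.62
tool_pos: [503.4, -99.4, 100.8]
orientation: [0.495, 0.514, 0.526, -0.462]
force: [0.9, 2.7, -0.9]
grip_width: 0.2
```

```bash
python3 go.py 4 -35 101
```

```text
t 11.625 track xyz 3.963781478655776 -29.629724297331705 100.84165127604639 F [ 0.9   2.68 -0.85] yaw err 0.009292591049680742 toolaxes [[0.019, 0.999, 0.046], [0.084, 0.044, -0.995], [-0.996, 0.023, -0.083]] q [-0.36  0.07  1.65  0.09  1.43 -0.42]
units [-0.002 -0.     0.018]
```

Now back off, rise, and look from both cameras.

Request:
{"fn": "drive_tool", "kwargs": {
  "rows": "0 0 -0.04 0; 0 0 -0.08 0; -0.1 0 -0.1 0; -0.12 0 -0.12 0; -0.12 0 -0.15 0; -0.08 0 -0.15 0; 0 0 -0.15 0; 0 0 -0.15 0; 0 0 0 0; 0 0 0 0"
}}

```text
time_s: 12.88
tool_pos: [489.6, 178.4, 258.5]
orientation: [0.501, 0.516, 0.519, -0.461]
force: [0.2, 0.1, 0.3]
grip_width: -0.2
```

```bash
python3 go.py; python3 - <<'E'
from h import *
s=cap("scene");t=cap("top")
crop(s,90,65,160,120,5,"s11.png");crop(t,310,140,130,120,5,"t11.png"); cv2.imwrite("pics/tfull.png",t["image"][:,:,::-1])
E
```

```text
t 12.875 track xyz -0.1562887071077594 248.46417072298178 258.5111873592549 F [0.24 0.07 0.31] yaw err 0.005672162408076352 toolaxes [[0.035, 0.998, 0.043], [0.074, 0.041, -0.996], [-0.997, 0.039, -0.072]] q [ 0.2  -0.02  1.43  0.07  1.68  0.17]
```

View pics/s11.png

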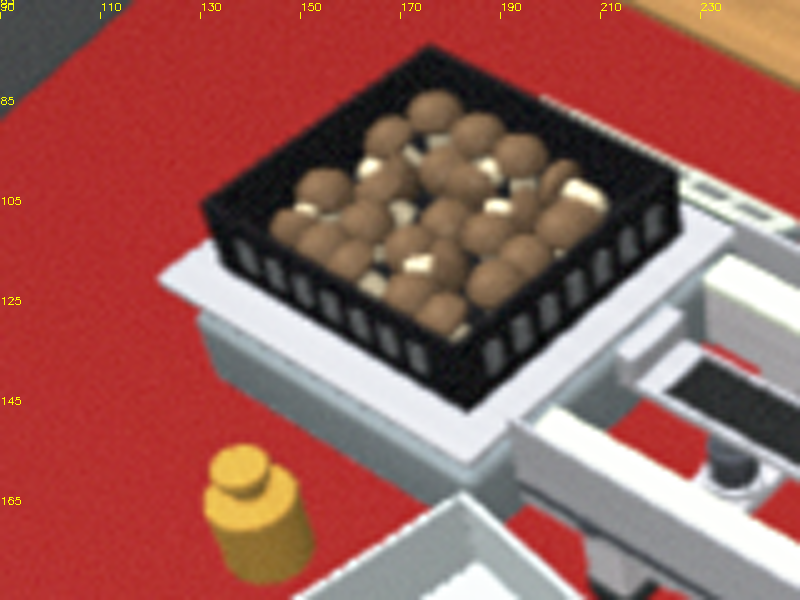

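View pics/t11.png

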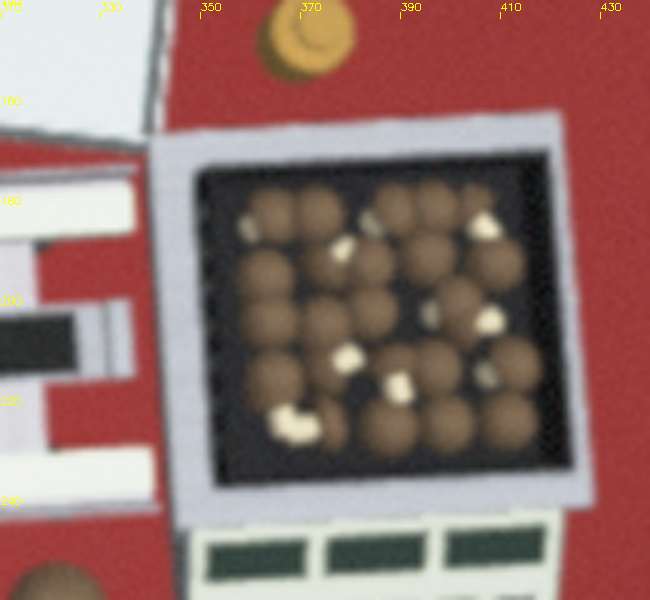

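View pics/tfull.png

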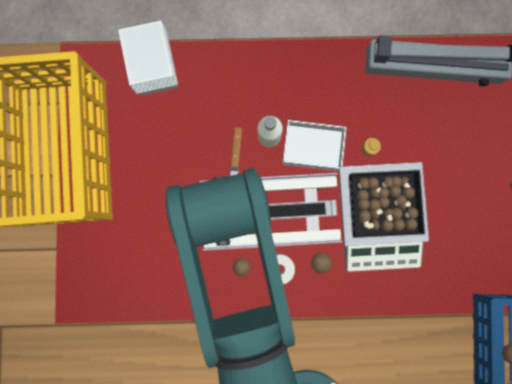

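```bash
python3 - <<'E'
from w import *
s=cap("scene");t=cap("top")
a=np.array([tr(ray_z(t,(310+x/5,140+y/5),116)) for x,y in [(197,172),(550,152),(575,468),(213,488)]])
b=np.array([tr(ray_z(t,(310+x/5,140+y/5),76)) for x,y in [(150,135),(560,112),(594,508),(175,528)]])
print(a,a.mean(0),b,b.mean(0))
a=np.array([tr(ray_z(s,(90+x/5,65+y/5),116)) for x,y in [(203,203),(430,44),(683,175)]])
b=np.array([tr(ray_z(s,(90+x/5,65+y/5),76)) for x,y in [(225,267),(468,412),(683,230)]]);print(a,b)
print((a[0]+a[2])/2,(b[0]+b[2])/2)
E
```

```text
[[  73.   -36.7]
 [  73.  -200.8]
 [ -72.7 -199.4]
 [ -72.3  -33.3]] [   0.25 -117.55] [[  96.5  -23.5]
 [  96.4 -221.6]
 [ -93.3 -221. ]
 [ -91.3  -21.8]] [   2.075 -121.975]
[[  77.1 -197.4]
 [ -71.  -197.3]
 [ -67.9  -34.4]] [[  75.9 -199.1]
 [  77.2  -42.2]
 [ -73.   -41.7]]
[   4.6 -115.9] [   1.45 -120.4 ]
```

```bash
python3 - <<'E'
from plant import env
print(env.hand_in())
E
```

```text
the job is handed in; nothing more can be done
None
```

I pressed the release bar about 15–16 mm down with the shut fingertips behind the tray, feeling 2.5 N of spring force. I kept it down while pushing the tray over the stop until its centre was at about track y = 41 mm. Then I backed off, raised the fingers above blade height, and pushed the tray on to the middle of the pan. The job was handed in at about 13 s; hand-in gives no verdict.

**Last checks from the pictures:**
- **Position:** the tray centre is about 5 mm from the pan centre by each camera's own measurement, against the 22 mm limit.
- **Squareness:** the tray is square to the pan within about 0.02 rad.
- **Clear of the track:** its rear wall is roughly 25 mm past the end of the track, so it rests on the scale alone.
- **Stop:** the blade looks sprung up again behind the tray. I judged this by eye and did not measure it.
- **Bystanders:** none looks moved where it can be seen. The arm covered part of the knife and the label roll in the last top view.

**Small disagreements:**
- The two cameras differed by a few mm on the tray position: y was -117.6 to -120.4, with one rim diagonal giving -115.9, against a pan centre of about -121.5.
- The tool tilted by up to about 0.09 rad over the pushes, because each row starts from the measured pose. It did no visible harm.

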